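# Seat a moulded cover in the trimming jig and hold its frame shut

### The job

The brown moulded cover in the trimming jig has been laid in short: its front edge is riding up on the two low front stops. Push it back with the fingertips, without forcing it, until it has dropped flat into the nest; then push the open hold-down frame over by its black ball knob and press the knob down until the frame is fully shut with its sprung pad clamping the cover, and finish still holding it down like that. Only push and press: pick nothing up, and leave the tools and parts lying round the jig where they are.

Things in the scene. Friction and masses are not known exactly. Their poses are not given: they have to be found in the camera images.
- trim_jig: White trimming jig, fixed on the table. Origin on the table top; x points from its front to its hinge at the back, y to its left, z up. In mm in this frame: plate x -58..87, y -92..108, top z 18. Two posts, 11 thick, top z 58, at (-32, 70) and (-32, -55), meet the shut frame. Side block and screw on the right, x -23..10, y -112..-42, up to z 42.
- nest (a point): Middle of the nest's floor, at (13.7, 7.75, 18) mm in the jig's frame, same axes. A seated cover has its origin here, within about 1.6 mm along x and 0.8 mm along y. From here: side rails' inner faces at y -38 and 38, 8 mm high; back stop's face at x 31, 7.5 mm high.
- front_stops (a point): Midway between the two front stops, at (-17, 7.75, 25.5) mm in the jig's frame: on the edge of their tops that faces the nest. Each is 10 mm deep (towards the front), 18 mm wide, 7.5 mm above the nest floor; they cover y -37..-19 and 15..33 mm from here, with nothing between them.
- cover: Brown moulded cover in the jig, 59 x 74 x 32 mm, 27 to 45 g, loose. Origin: middle of its underside; axes as the jig's when seated. Its front (x -29..-11 mm) is a 10 mm high step, the rest 32 mm high with an upright front face. It starts 5 to 9 mm short of its seat, tilted 0.14 rad, front edge up on the front stops. Pushed back to the back stop it drops flat; if not, press lightly on the step.
- trim_jig_frame (a joint): Angle of the hold-down frame (rad): 0 shut and level, grows as it swings up and back, at most 1.83. Starts at 1.65 to 1.82, just past upright. Stiff hinge (0.12 N m): it stays put above about 1.1 and below that falls slowly by its weight (0.35 kg) until its sprung pad meets the cover. On a seated cover it floats at about 0.05 to 0.12; 5 to 8 N straight down on the knob then shuts it.
- frame_hinge (a point): Point on the hinge axis of the hold-down frame, at (74, 8, 68) mm in the jig's frame; the axis runs along the jig's y.
- frame_knob (a point): Centre of the black ball knob, 25 mm across, at the free end of the frame, in its mid line, 153 mm from the hinge axis and 37 mm out from the frame's front bar on a thin rod. About 220 mm above the table when the frame is open, 69 mm above it when shut. The frame is 135 mm wide (jig y -60..75 mm) and 12 mm thick and swings in the jig's x-z plane.
- pressure_pad: Rubber-faced pad, 18 x 50 mm, on two sprung pins under the middle bar of the frame, 51 mm from the hinge axis. Origin: middle of its rubber face. With the frame shut on a seated cover it is pushed in by 7 of its 8.5 mm travel and clamps the cover's high part with about 17 N (2.5 N per mm).
- deburr_tool: Blue deburring tool, 164 mm long, 21 x 14 mm, lying on the table right of the jig; a bystander.
- snap_gauge: Pale grey snap gauge block, 44 x 90 x 12 mm, on the table left of the jig; a bystander.
- cover_06: Another brown moulded cover, 57 x 74 x 32 mm, waiting on the table at the front left of the jig; a bystander.
- flush_cutter: Flush cutter with red handles, 48 x 136 x 12 mm, on the table further left, near the front edge; a bystander.
There are look-alikes about, which are no part of the job. Leave any white look-alike of the cover alone.

How it is judged:
By the outcome, as a careful person would: the job done as asked, in the order asked, and still so for the second after the job is handed in, while the arm keeps its last pose, push and grip.
It also fails if it takes over 48 s, if anything falls off the work surface, if the arm or the gripper's body presses on something with over 40 N, if the wrist force passes 120 N, or if a joint passes its speed limit or range.

### The arm

A 6-joint arm with a two-finger parallel gripper is mounted at the origin on a cart in front of the work surface, level with it; the furniture and walls round the work are solid. World frame = base frame: x ahead of the robot, y to its left, z up, the work surface at z = 0. Lengths are in m, angles in rad, forces in N, time in s.
With the tool pointing down it reaches from about 0.4 to 0.825 m from the base axis. Payload 7 kg.
Tool frame: the origin (TCP) lies midway between the tips of the shut fingers; the grasp point (between the pads) lies 19 mm behind it (bot.pinch_z is the distance from the TCP to the grasp point, in m); z points along the fingers, y is the line along which they close (so a half turn about z gives the same grasp; the last joint's range is limited). The gripper opens to 88 mm and grips with 3 to 60 N. Pads are 19 mm wide; open, the fingers measure 130 mm over their backs; the gripper's body (78 mm by 193 mm) begins 47 mm behind the grasp point.
Start: joints at [-0.98, 0.359, 0.012, 0, -1.224, -0.288], TCP at [0.201, -0.644, 0.227] pointing down, gripper open.
Joint ranges: [-3.07, 3.07], [-1.43, 2.12], [-1.02, 1.25], [-3.03, 1.67], [-3.05, -0], [-3.03, 3.03]. Speed limits (rad/s): [2.39, 2.39, 3.01, 3.14, 3.14, 3.14].

### API

Orientations are given as a rotation vector (axis times angle).
In Python, from bench import readout, cams, bot gives the robot as it stands.
- The arm moves only by the shell command python3 -m creep 'ROWS' [OPENING] [FORCE]. ROWS is JSON, a list of rows, each a list of 6 numbers: the shift along the tool's x, y, z in m, then the turn, a rotation vector about the tool's x, y, z in degrees. A call has 1 to 12 rows; each row is the pose to reach, as a shift and turn from the pose commanded when the call began, along the tool's axes at that moment; what a row does not reach only later rows make up. A row lasts 1/10 s, in which the tool goes at most 50 mm and 8.59 degrees, less where a joint would pass 70% of its speed; a pose out of reach is approached as far as the arm can. A call with a gripper value outside its range is refused whole. OPENING is the opening in per cent of the stroke, from 0 (shut) to 100 (fully open), set as the call begins (- or left out, the last holds). The fingers move at their own pace and stop on an object; FORCE is the grip in N (left out, the last holds). Time passes only in rows, so rows that repeat a pose let the fingers close. It gives the time, the measured TCP pose, the force, the opening and the grip force at its end, in the units of the state.
- readout.read_state(): the state, without advancing time (a new reading comes with each control period).
- cams.camera(name): name is "scene" or "top"; returns (picture, depth): 420x560x3 uint8, red, green, blue; 420x560 float32, m along the optical axis (not along the pixel's ray), 0 where there is no reading.
- cams.camera_info(name): a dict with "vfov" (degrees; the focal length in pixels is half the picture's height over the tangent of half this angle, whatever the lens; pixels are square), "cx", "cy" (the principal point, pixels), "origin" and "rotation" of the camera in the world. Camera axes: x right, y down, z forward; pixel columns grow to the right and rows downward; lengths in m; the calibration is good to about 2 mm. A picture is of the moment at which its call begins. camera_info takes no time and is no camera call.
- bot.hand_in(): hands the job in; it is judged then, once.
The state is a dict: "time": time; "qpos": joint angles; "dq": joint speeds; "tau": joint torques, N m; "tool_pos": TCP position; "tool_rot": TCP orientation; "contact_force": force on the tool from outside, world axes, zero at the start; "torque": the same for the moment, N m; "width": finger opening in m; "gripper_force": force on a finger pad.
Only numpy, scipy, OpenCV 4.12 (cv2) and the standard library are available. Lean on these libraries where they do the work, as an engineer would, in place of code of your own. Each camera call takes 0.05 s, during which the arm holds its last target. There are 200 camera calls.

## Working session

There is one attempt and no reset: what is moved stays moved. The work goes in short steps, Python scripts to look and compute and a shell command to move; the robot and the scene stay as the last step left them, time stands still between calls to the robot, and variables do not carry over. Pictures are saved under pics/ and viewed, at most 12 in all, crops included, and the job is handed in when it is done.

```bash
mkdir -p pics; ls; cat > h.py <<'E'
import numpy as np, cv2
from bench import readout, cams, bot
from scipy.spatial.transform import Rotation as R
def K(n):
    i=cams.camera_info(n); f=210/np.tan(np.radians(i['vfov'])/2)
    return f,i['cx'],i['cy'],np.array(i['origin']),np.array(i['rotation'])
def ray(n,u,v):
    f,cx,cy,o,r=K(n); return o, r@np.array([(u-cx)/f,(v-cy)/f,1])
def onz(n,u,v,z):
    o,d=ray(n,u,v); return o+d*(z-o[2])/d[2]
def cloud(n,dep):
    f,cx,cy,o,r=K(n); v,u=np.mgrid[:420,:560]
    return (np.stack([(u-cx)/f*dep,(v-cy)/f*dep,dep],-1)@r.T)+o
def proj(n,p):
    f,cx,cy,o,r=K(n); c=r.T@(np.array(p)-o); return c[0]/c[2]*f+cx,c[1]/c[2]*f+cy
E
python3 - <<'E'
from h import *
for n in ('scene','top'):
    p,d=cams.camera(n); np.savez(f'{n}0.npz',p=p,d=d)
    cv2.imwrite(f'pics/{n}0.png',cv2.resize(p[:,:,::-1],(784,588)))
    print(n,cams.camera_info(n))
print(readout.read_state())
E
```

```text
pics
scene {'vfov': 53.41707856381171, 'cx': 282.811430657481, 'cy': 209.48858769913227, 'origin': array([-0.57536792, -0.91662373,  0.73840965]), 'rotation': array([-1.84823837,  1.02713271, -0.60279175])}
top {'vfov': 43.86755020742623, 'cx': 282.60363088159164, 'cy': 215.58240372998284, 'origin': array([ 0.36860751, -0.2331664 ,  1.58660666]), 'rotation': array([-2.15115861,  2.21398516, -0.07782845])}
{'time': 0.1, 'qpos': array([-9.79876424e-01,  3.59300814e-01,  1.11458131e-02, -3.09444355e-04,
       -1.22410523e+00, -2.88105254e-01]), 'dq': array([ 0.00047412,  0.00029856,  0.00210347,  0.00071667, -0.00155568,
        0.00019091]), 'tau': array([-3.51215691e-03, -5.84161448e+01,  2.93750560e+01,  7.01547593e+00,
        1.01445973e-02, -4.00712236e-05]), 'tool_pos': array([ 0.20113396, -0.64387209,  0.22572353]), 'tool_rot': array([ 4.73626921e-01, -3.10532084e+00, -2.27516289e-03]), 'contact_force': array([-0.84544162,  0.39304096,  0.04264431]), 'torque': array([ 0.00326185, -0.00430511,  0.02355296]), 'gripper_force': 0.0, 'width': 0.08807801825015889}
```

```bash
sed -i "s/np.array(i\['rotation'\])/R.from_rotvec(i['rotation']).as_matrix()/" h.py
```

```text
(no output)
```

View pics/scene0.png

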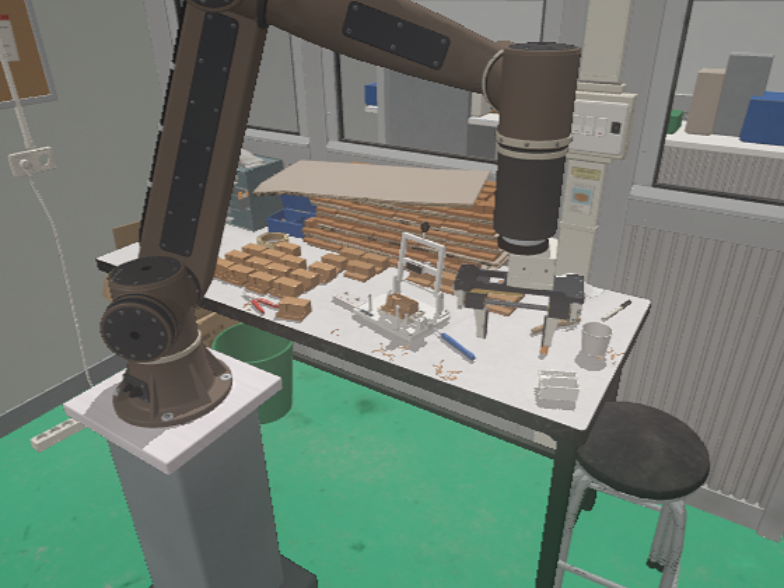

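View pics/top0.png

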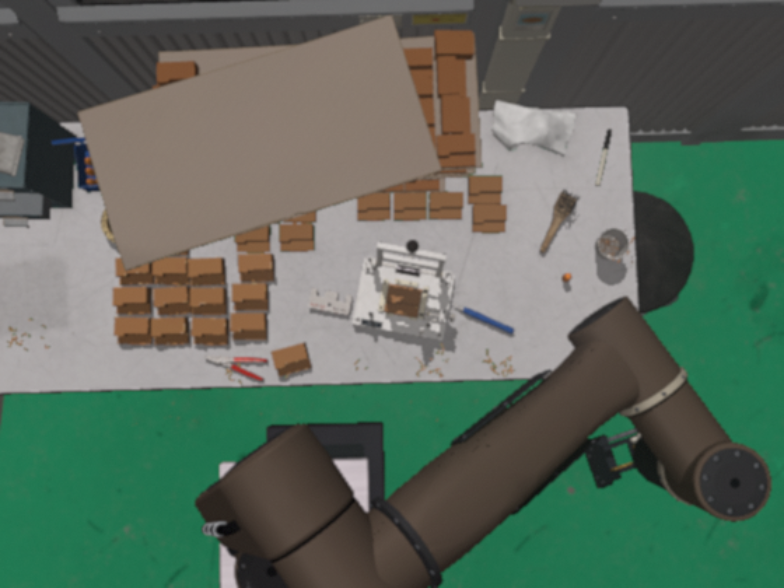

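The top view shows the jig at about (405,295) and the knob at (412,246). The scene view shows the jig at about (405,305) and the knob at (425,227). I'll enlarge both.

```bash
python3 - <<'E'
from h import *
a=np.load('top0.npz')['p'][165:250,245:335,::-1]; b=np.load('scene0.npz')['p'][155:250,230:330,::-1]
cv2.imwrite('pics/c0.png',np.hstack([cv2.resize(a,(400,378),interpolation=2),cv2.resize(b,(400,380),interpolation=2)[:378]]))
for n in('top','scene'):
    d=np.load(n+'0.npz'); P=cloud(n,d['d']); p=d['p'].astype(int)
    m=(p.max(2)<60)&(P[...,2]>.17)&(P[...,2]<.26)&(P[...,0]>.4)&(abs(P[...,1]+.27)<.25)&(P[...,0]<.9)&(d['d']>0)
    v,u=np.nonzero(m); k=[(x,y) for x,y in zip(u,v)]
    print(n,len(u),u.mean(),v.mean(),P[m].mean(0),P[m].std(0))
    # white jig plate points
    for lo,hi in((.012,.024),(.05,.065)):
        q=P[165:250,245:335] if n=='top' else P[180:250,230:330]
        w=p[165:250,245:335] if n=='top' else p[180:250,230:330]
        m=(q[...,2]>lo)&(q[...,2]<hi)&(w.min(2)>140); r=cv2.minAreaRect((q[m][:,:2]*1000).astype(np.float32)); print(lo,m.sum(),r)
E
```

```text
top 35 294.3142857142857 175.5142857142857 [ 0.57335676 -0.26522277  0.22837298] [0.00427112 0.00437206 0.00328841]
0.012 1236 ((490.804443359375, -251.5619659423828), (243.9311065673828, 178.5608673095703), 67.32325744628906)
0.05 14 ((502.7555236816406, -247.58489990234375), (152.04551696777344, 118.69050598144531), 77.9092025756836)
scene 10 303.9 163.1 [ 0.56983635 -0.26919631  0.21801646] [0.00366954 0.00483006 0.00677999]
0.012 756 ((517.8728637695312, -188.63583374023438), (465.9068603515625, 234.5243682861328), 54.50093078613281)
0.05 41 ((484.7070007324219, -252.24041748046875), (157.1051788330078, 130.32789611816406), 84.11959838867188)
```

View pics/c0.png

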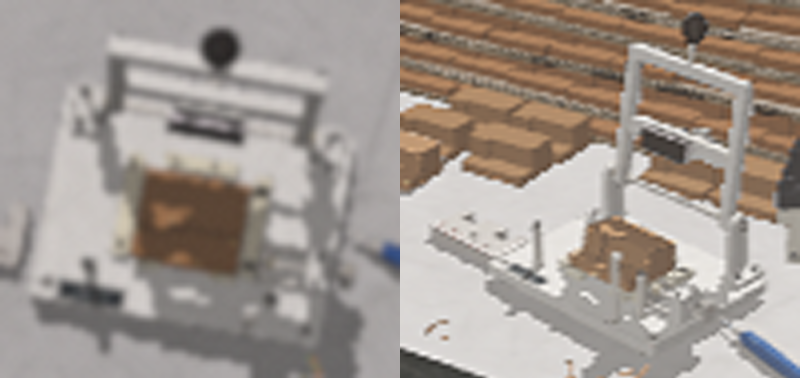

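The crops show the frame open and upright with the knob above it. The cover sits in the nest between cream rails, with its front edge raised on the front stops. The jig is turned about -10°.

```bash
cat >> h.py <<'E'
def tri(u1,v1,u2,v2):
    o1,d1=ray('top',u1,v1); o2,d2=ray('scene',u2,v2)
    s=np.linalg.lstsq(np.stack([d1,-d2],1),o2-o1,rcond=None)[0]
    a,b=o1+s[0]*d1,o2+s[1]*d2; return (a+b)/2,np.linalg.norm(a-b)
E
python3 - <<'E'
from h import *
T=np.load('top0.npz');S=np.load('scene0.npz');P=cloud('top',T['d']);p=T['p'].astype(int)
g=S['p'][150:180,290:320].max(2)
m=g<75; n,l,st,c=cv2.connectedComponentsWithStats(m.astype(np.uint8)); print(st,c+[290,150])
k=st[1:,4].argmax()+1
print('knob',tri(294.3,175.5,*(c[k]+[290,150])))
sub=np.s_[165:250,245:335]
Q=P[sub];w=p[sub]
tab=np.median(Q[...,2][(Q[...,2]<.008)]);print('table',tab)
m=((Q[...,2]>.0135)&(Q[...,2]<.024)).astype(np.uint8)
n,l,st,c=cv2.connectedComponentsWithStats(m,connectivity=4);k=st[1:,4].argmax()+1;print(st[k])
for r in range(0,85,2): print(''.join('#' if x else '.' for x in (l[r]==k)), '' )
b=(Q[...,2]>.16)&(w.min(2)>110); q=Q[b]; print(b.sum(), np.round(cv2.fitLine((q[:,:2]*1000).astype(np.float32),2,0,.1,.01).ravel(),3),cv2.minAreaRect((q[:,:2]*1000).astype(np.float32)),q[:,2].max(),q.mean(0))
br=(w[...,0]-w[...,2]>40)&(Q[...,2]>.02)&(Q[...,2]<.09); br[:35]=0
print('cover',br.sum(),cv2.minAreaRect((Q[br][:,:2]*1000).astype(np.float32)),Q[br].mean(0),np.percentile(Q[br][:,2],[2,50,98]))
E
```

```text
[[  0   0  30  30 862]
 [  0   8   1   1   1]
 [ 11   9   6   7  30]
 [ 22  14   1   1   1]
 [  5  27   3   1   3]
 [ 10  28   2   1   2]
 [ 15  29   1   1   1]] [[304.58584687 164.50696056]
 [290.         158.        ]
 [303.36666667 161.9       ]
 [312.         164.        ]
 [296.         177.        ]
 [300.5        178.        ]
 [305.         179.        ]]
knob (array([ 0.57441856, -0.26500362,  0.22000569]), np.float64(0.0008985428264494603))
table -0.0013306637579467706
[   6   24   73   53 1594]
.......................................................................................... 
.......................................................................................... 
.......................................................................................... 
.......................................................................................... 
.......................................................................................... 
.......................................................................................... 
.....................................
[... 3067 characters left out ...]
...................... 
.......................................................................................... 
.......................................................................................... 
.......................................................................................... 
271 [ 9.97000e-01 -7.40000e-02  5.54806e+02 -2.61544e+02] ((494.64227294921875, -225.28921508789062), (131.04888916015625, 215.9012451171875), 62.319217681884766) 1.5866066639539196 [ 0.5548062 -0.2615444  0.2854086]
cover 140 ((486.8763732910156, -243.9978790283203), (66.93145751953125, 60.31586837768555), 75.49474334716797) [ 0.48974977 -0.23574339  0.04590719] [0.02805979 0.04896339 0.05868137]
```

```bash
cat > jig.py <<'E'
from h import *
T=np.load('top0.npz');P=cloud('top',T['d']);p=T['p'].astype(int)
v,u=np.mgrid[:420,:560]
# intersect rays with z=.018 plane for plate mask pixels
f,cx,cy,o,r=K('top')
D=np.stack([(u-cx)/f,(v-cy)/f,np.ones_like(u,float)],-1)@r.T
def pl(z): return o+D*((z-o[2])/D[...,2])[...,None]
sub=np.s_[165:250,245:335]
Z=cv2.medianBlur(P[sub][...,2].astype(np.float32),3)
m=((Z>.011)&(Z<.024)&(u[sub]<245+82)&(u[sub]>=252)).astype(np.uint8)
n,l,st,c=cv2.connectedComponentsWithStats(m,connectivity=4);k=st[1:,4].argmax()+1
q=(pl(.018)[sub][l==k][:,:2]*1000).astype(np.float32)
if __name__=='__main__':
    rc=cv2.minAreaRect(q);print(rc,cv2.boxPoints(rc))
    # front edge: for each column the lowest pixel ; left edge: for each row the leftmost
    M=l==k
    fr=[(c_+245,np.nonzero(M[:,c_])[0].max()+165+.5) for c_ in range(12,70) if M[:,c_].any()]
    L=[(np.nonzero(M[r_])[0].min()+245-.5,r_+165) for r_ in range(30,64) if M[r_].any()]
    for nm,E in(('front',fr),('left',L)):
        w=np.array([onz('top',a,b,.018)[:2]*1000 for a,b in E],np.float32)
        x=cv2.fitLine(w,cv2.DIST_HUBER,0,.1,.01).ravel(); print(nm,x,np.degrees(np.arctan2(x[1],x[0])))
    b=(P[sub][...,2]>.15)&(P[sub][...,2]<.205)&(p[sub].min(2)>110)&(P[sub][...,0]>.53)
    w=P[sub][b];x=cv2.fitLine((w[:,:2]*1000).astype(np.float32),cv2.DIST_HUBER,0,.1,.01).ravel();print('bar',b.sum(),x,np.degrees(np.arctan2(x[1],x[0])),w.mean(0))
E
python3 jig.py
```

```text
((493.6205139160156, -247.08187866210938), (199.42066955566406, 149.99615478515625), 77.73493194580078) [[ 399.15228 -328.58417]
 [ 545.72485 -360.44855]
 [ 588.08875 -165.57959]
 [ 441.51617 -133.71521]]
front [ 2.1160151e-01  9.7735602e-01  4.1895044e+02 -2.3835126e+02] 77.783775
left [ 9.7811019e-01 -2.0808773e-01  4.9975146e+02 -1.4679688e+02] -12.010311
bar 244 [ 2.0928365e-01  9.7785497e-01  5.6824072e+02 -2.6299002e+02] 77.91962 [ 0.56842978 -0.26343163  0.18536359]
```

```bash
cat >> h.py <<'E'
YAW=np.radians(-12.1); O=np.array([.4754,-.2519,0]); J=R.from_euler('z',YAW).as_matrix()
def injig(w): return (J.T@(np.asarray(w)-O))*1000
def st(): 
    s=readout.read_state(); return s,R.from_rotvec(s['tool_rot'])
def show():
    s,r=st(); print('t',round(s['time'],2),'jig mm',np.round(injig(s['tool_pos']),1),'F jig',np.round(J.T@s['contact_force'],1),'w',round(s['width'],4))
def row(x,y,z):
    "row for target in jig mm, tool down with tool y along jig y"
    s,r=st(); w=O+J@np.array([x,y,z])/1000
    best=None
    for a in(1,-1):
        t=R.from_matrix(J@np.array([[a,0,0],[0,-a,0],[0,0,-1]])); dr=(r.inv()*t).as_rotvec(True)
        if best is None or np.linalg.norm(dr)<np.linalg.norm(best): best=dr
    print('row',np.round(r.inv().apply(w-s['tool_pos']),4).tolist(),np.round(best,1).tolist())
E
python3 -c "
from h import *
show();row(-45,8,160);row(-45,8,42)"
```

```text
t 0.1 jig mm [-186.  -440.8  225.7] F jig [-0.9  0.2  0. ] w 0.0881
row [-0.3434, 0.3214, 0.0662] [0.1, -0.0, 29.4]
row [-0.3434, 0.3212, 0.1842] [0.1, -0.0, 29.4]
```

```bash
python3 -m creep '[[-0.05,0.05,0,0,0,6],[-0.1,0.1,0,0,0,12],[-0.14,0.13,0,0,0,18],[-0.17,0.16,0,0,0,24],[-0.21,0.195,0,0,0,29.4],[-0.24,0.225,0,0,0,29.4],[-0.275,0.255,0,0,0,29.4],[-0.31,0.29,0.02,0,0,29.4],[-0.343,0.321,0.04,0,0,29.4],[-0.343,0.321,0.06,0,0,29.4],[-0.343,0.321,0.066,0,0,29.4],[-0.343,0.321,0.066,0,0,29.4]]' 0 20; python3 -c "
from h import *
show();row(-36,8,42)
p,d=cams.camera('scene'); np.savez('s1.npz',p=p,d=d)
cv2.imwrite('pics/s1.png',cv2.resize(p[120:260,200:360,::-1],(640,560),interpolation=2))"
```

```text
time: 1.3
tool_pos: [0.4322, -0.235, 0.1594]
tool_rot: [-0.327, -3.122, -0.0]
contact_force: [-0.7, 0.6, -0.1]
width: 0.001
gripper_force: 0.0
t 1.3 jig mm [-45.8   7.5 159.4] F jig [-0.8  0.4 -0.1] w 0.001
row [-0.0101, 0.0005, 0.1174] [-0.0, -0.2, 0.1]
```

View pics/s1.png

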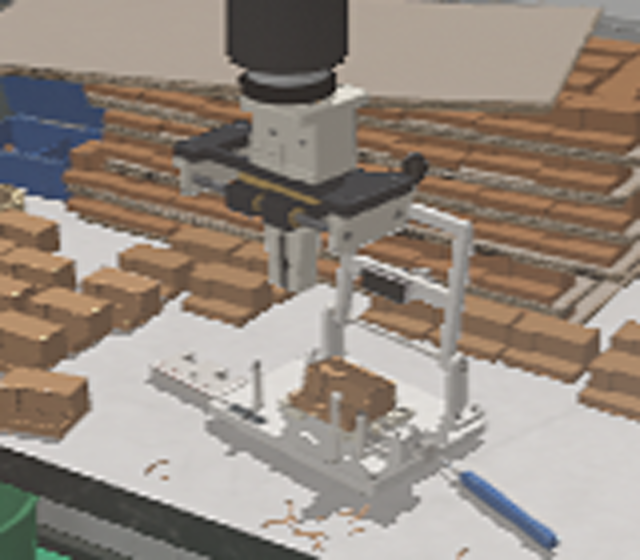

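The fingers are shut at about (293,270) in the crop, above and in front of the cover at (340,395). The way down is clear.

```bash
python3 -m creep '[[0,0,0.03,0,0,0],[0,0,0.06,0,0,0],[-0.003,0,0.09,0,0,0],[-0.006,0,0.11,0,0,0],[-0.009,0,0.118,0,0,0],[-0.009,0,0.118,0,0,0]]'; python3 -c "
from h import *
show()"
python3 -m creep '[[-0.003,0,0,0,0,0],[-0.006,0,0,0,0,0],[-0.009,0,0,0,0,0],[-0.011,0,0,0,0,0],[-0.013,0,0,0,0,0],[-0.015,0,0,0,0,0],[-0.016,0,0,0,0,0]]' ; python3 -c "
from h import *
show()"
```

```text
time: 1.95
tool_pos: [0.4418, -0.2384, 0.0425]
tool_rot: [-0.331, -3.123, 0.0]
contact_force: [0.0, 0.5, 0.6]
width: 0.0005
gripper_force: 0.0
t 1.95 jig mm [-35.7   6.2  42.5] F jig [-0.1  0.5  0.6] w 0.0005
time: 2.65
tool_pos: [0.4576, -0.2408, 0.0426]
tool_rot: [0.33, 3.124, -0.0]
contact_force: [-0.2, -0.0, -0.2]
width: 0.0004
gripper_force: 0.0
t 2.65 jig mm [-19.7   7.1  42.6] F jig [-0.2 -0.1 -0.2] w 0.0004
```

```bash
python3 -m creep '[[-0.001,0,0,0,0,0],[-0.002,0,0,0,0,0],[-0.003,0,0,0,0,0],[-0.004,0,0,0,0,0],[-0.005,0,0,0,0,0],[-0.006,0,0,0,0,0]]'|sed -n 2,4p ; python3 -c "
from h import *
show()"
python3 -m creep '[[-0.001,0,0,0,0,0],[-0.002,0,0,0,0,0],[-0.003,0,0,0,0,0],[-0.003,0,0,0,0,0]]' >/dev/null; python3 -c "
from h import *
show()"
```

```text
tool_pos: [0.4633, -0.2421, 0.0426]
tool_rot: [-0.33, -3.124, 0.0]
contact_force: [0.1, -0.6, -0.8]
t 3.25 jig mm [-13.9   7.1  42.6] F jig [ 0.2 -0.6 -0.8] w 0.0004
t 3.65 jig mm [-10.8   7.1  42.5] F jig [-0.7 -0.3  1.1] w 0.0007
```

```bash
python3 -m creep '[[-0.001,0,0,0,0,0],[-0.002,0,0,0,0,0],[-0.002,0,0,0,0,0]]' >/dev/null; python3 -c "
from h import *
show()"
python3 -m creep '[[-0.0005,0,0,0,0,0],[-0.001,0,0,0,0,0],[-0.001,0,0,0,0,0]]' >/dev/null; python3 -c "
from h import *
show()
p,d=cams.camera('scene')
cv2.imwrite('pics/s2.png',cv2.resize(p[190:250,255:325,::-1],(700,600),interpolation=2))"
```

```text
t 3.95 jig mm [-8.8  7.1 42.5] F jig [-0.6 -0.2  0.3] w 0.0007
t 4.25 jig mm [-7.9  7.1 42.6] F jig [ 0.   0.2 -0.4] w 0.0002
```

View pics/s2.png

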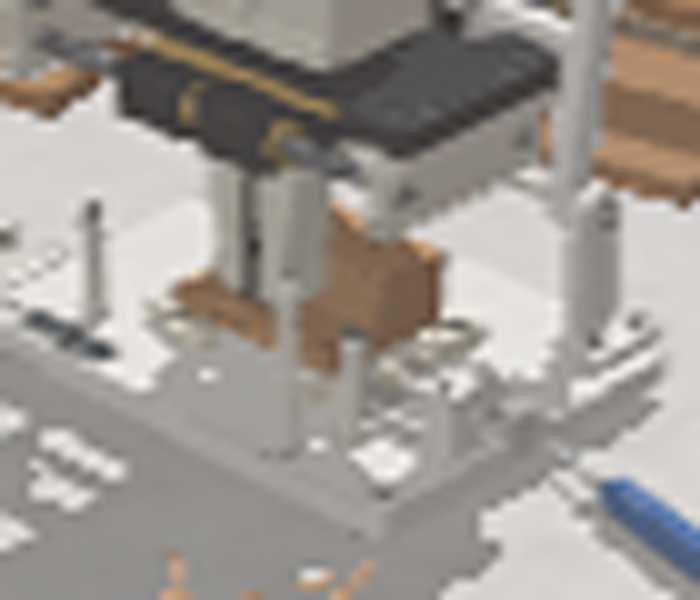

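The fingertips are on the step, against the upright face at about (300,270). The cover's angle isn't clear yet, so I'll keep pushing gently until the back stop is felt.

```bash
for i in 1; do python3 -m creep '[[-0.0005,0,0,0,0,0],[-0.001,0,0,0,0,0],[-0.001,0,0,0,0,0]]' >/dev/null; python3 -c "
from h import *
show()"; python3 -m creep '[[-0.0005,0,0,0,0,0],[-0.001,0,0,0,0,0],[-0.001,0,0,0,0,0]]' >/dev/null; python3 -c "
from h import *
show()"; done
```

```text
t 4.6 jig mm [-6.9  7.  42.6] F jig [-0.1  0.6  0.8] w 0.0004
t 4.9 jig mm [-5.8  7.1 42.6] F jig [-0.2 -0.  -0.3] w 0.0002
```

```bash
python3 -m creep '[[-0.0005,0,0,0,0,0],[-0.001,0,0,0,0,0],[-0.001,0,0,0,0,0]]' >/dev/null; python3 -c "
from h import *
show()"; python3 -m creep '[[-0.0005,0,0,0,0,0],[-0.001,0,0,0,0,0],[-0.001,0,0,0,0,0]]' >/dev/null; python3 -c "
from h import *
show()
p,d=cams.camera('top'); np.savez('t3.npz',p=p,d=d)
a=np.load('top0.npz')['p']
s=np.s_[190:235,265:315,::-1]
cv2.imwrite('pics/t3.png',np.hstack([cv2.resize(x[s],(400,360),interpolation=2) for x in(a,p)]))"
```

```text
t 5.2 jig mm [-4.8  7.1 42.6] F jig [-0.6 -0.8 -0. ] w 0.0004
t 5.5 jig mm [-3.8  7.1 42.6] F jig [ 0.1  0.4 -0.1] w 0.0006
```

View pics/t3.png

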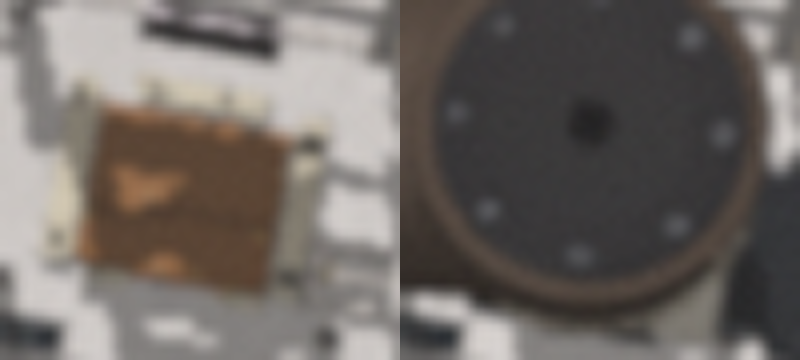

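The hand hides the cover in the top view. In the earlier picture (left half) only a small gap to the back stop was left. I'll keep pushing in 1 mm steps and watch the force.

```bash
python3 -m creep '[[-0.0005,0,0,0,0,0],[-0.001,0,0,0,0,0],[-0.001,0,0,0,0,0]]' >/dev/null; python3 -c "
from h import *
show()"; python3 -m creep '[[-0.0005,0,0,0,0,0],[-0.001,0,0,0,0,0],[-0.001,0,0,0,0,0]]' >/dev/null; python3 -c "
from h import *
show()
p,d=cams.camera('scene'); np.savez('s4.npz',p=p,d=d)
a=np.load('scene0.npz')['p']; s=np.s_[195:235,265:310,::-1]
cv2.imwrite('pics/s4.png',np.hstack([cv2.resize(x[s],(400,356),interpolation=2) for x in(a,p)]))"
```

```text
t 5.85 jig mm [-2.9  7.1 42.6] F jig [-0.8 -0.6 -0.4] w 0.0005
t 6.15 jig mm [-2.7  7.  42.4] F jig [-2.9  0.8  1.8] w 0.0003
```

View pics/s4.png

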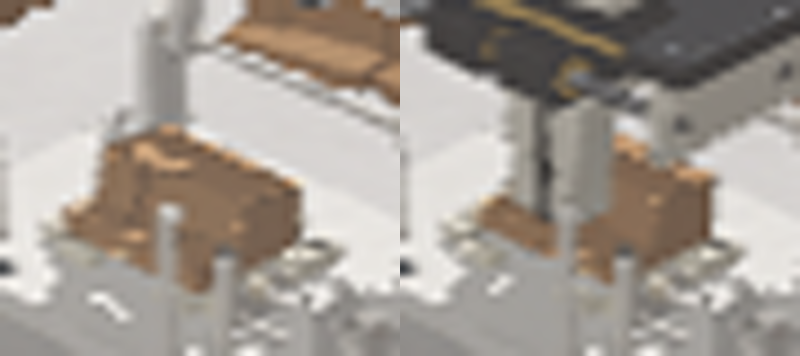

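The cover has moved back and looks lower, and the force has risen to 3 N at the back stop. I'll back off 2 mm and feel down onto the step. Contact at z of about 28 means it is seated.

```bash
python3 -m creep '[[0.001,0,0,0,0,0],[0.003,0,0,0,0,0],[0.004,0,0,0,0,0],[0.004,0,0.003,0,0,0],[0.004,0,0.006,0,0,0],[0.004,0,0.006,0,0,0]]' >/dev/null; python3 -c "
from h import *
show()"; python3 -m creep '[[0,0,0.001,0,0,0],[0,0,0.002,0,0,0],[0,0,0.003,0,0,0],[0,0,0.003,0,0,0]]' >/dev/null; python3 -c "
from h import *
show()"; python3 -m creep '[[0,0,0.001,0,0,0],[0,0,0.002,0,0,0],[0,0,0.002,0,0,0]]' >/dev/null; python3 -c "
from h import *
show()"
```

```text
t 6.8 jig mm [-6.1  7.1 36.1] F jig [ 0.1  0.5 -0.4] w 0.0003
t 7.2 jig mm [-6.   7.1 33.4] F jig [ 0.1 -0.6 -0.9] w 0.0005
t 7.5 jig mm [-6.1  7.1 31.4] F jig [-0.1  0.6  0.3] w 0.0003
```

```bash
python3 -m creep '[[0,0,0.001,0,0,0],[0,0,0.002,0,0,0],[0,0,0.002,0,0,0]]' >/dev/null; python3 -c "
from h import *
show()"; python3 -m creep '[[0,0,0.0005,0,0,0],[0,0,0.001,0,0,0],[0,0,0.001,0,0,0]]' >/dev/null; python3 -c "
from h import *
show()"; python3 -m creep '[[0,0,0.0005,0,0,0],[0,0,0.001,0,0,0],[0,0,0.001,0,0,0]]' >/dev/null; python3 -c "
from h import *
show()"
```

```text
t 7.8 jig mm [-6.1  7.1 29.4] F jig [-0.  -0.8  0.2] w 0.0004
t 8.1 jig mm [-5.9  7.1 28.6] F jig [ 0.6 -0.3 -1.2] w 0.0005
t 8.4 jig mm [-5.9  7.1 28.5] F jig [-3.4  1.2 10.4] w 0.0005
```

Contact at z 28.5, so the cover is seated flat. Now I'll lift, pass over the frame and go behind the knob.

```bash
python3 -m creep '[[0.001,0,-0.005,0,0,0],[0.003,0,-0.02,0,0,0],[0.003,0,-0.05,0,0,0],[0.003,0,-0.09,0,0,0],[0.003,0,-0.13,0,0,0],[0.003,0,-0.17,0,0,0],[0.003,0,-0.21,0,0,0],[0.003,0,-0.235,0,0,0],[0.003,0,-0.235,0,0,0]]' >/dev/null; python3 -c "
from h import *
show();row(132,8,265);row(132,8,213)
p,d=cams.camera('scene')
a=np.load('scene0.npz')['p']; s=np.s_[195:235,265:310,::-1]
cv2.imwrite('pics/s5.png',np.hstack([cv2.resize(x[s],(400,356),interpolation=2) for x in(a,p)]))
"
```

```text
t 9.3 jig mm [ -7.2   6.8 267. ] F jig [ 0.2 -0.5 -0.1] w 0.0004
row [-0.1391, 0.001, 0.003] [-0.0, 0.4, 0.1]
row [-0.1388, 0.0011, 0.055] [-0.0, 0.4, 0.1]
```

View pics/s5.png

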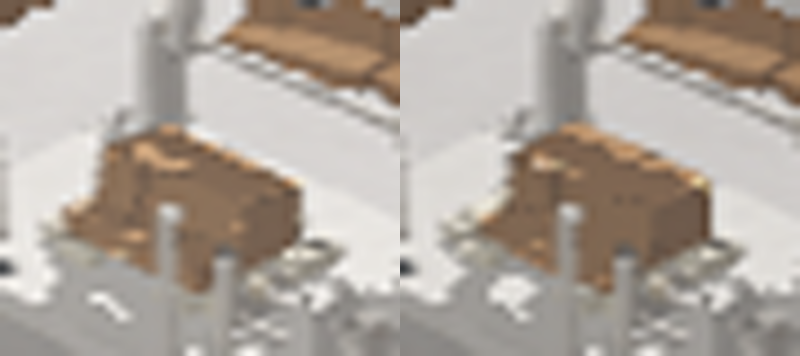

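The cover now sits level inside the rails (right half). Next is the knob.

```bash
python3 -m creep '[[-0.03,0,-0.005,0,0,0],[-0.07,0,-0.005,0,0,0],[-0.11,0,-0.005,0,0,0],[-0.139,0.001,-0.005,0,0,0],[-0.14,0.001,0,0,0,0],[-0.14,0.001,0.02,0,0,0],[-0.14,0.001,0.04,0,0,0],[-0.14,0.001,0.055,0,0,0],[-0.14,0.001,0.055,0,0,0]]' >/dev/null; python3 -c "
from h import *
show()"; python3 -m creep '[[0.003,0,0,0,0,0],[0.006,0,0,0,0,0],[0.009,0,0,0,0,0],[0.012,0,0,0,0,0],[0.015,0,0,0,0,0],[0.018,0,0,0,0,0],[0.021,0,0,0,0,0],[0.024,0,0,0,0,0]]' >/dev/null; python3 -c "
from h import *
show()"
```

```text
t 10.25 jig mm [128.6   8.4 203.7] F jig [-0.5 -0.5 -0.1] w 0.0006
t 11.05 jig mm [106.8   8.2 207.6] F jig [0.7 0.  0.6] w 0.0002
```

```bash
python3 -m creep '[[0.006,0,0,0,0,0],[0.012,0,0,0,0,0],[0.018,0,0,0,0,0],[0.024,0,0,0,0,0],[0.03,0,0,0,0,0],[0.036,0,0,0,0,0],[0.042,0,0,0,0,0],[0.048,0,0,0,0,0],[0.054,0,0,0,0,0],[0.06,0,0,0,0,0],[0.066,0,0,0,0,0]]' >/dev/null; python3 -c "
from h import *
show()"; python3 -m creep '[[0.005,0,0,0,0,0],[0.01,0,0,0,0,0],[0.015,0,0.001,0,0,0],[0.02,0,0.003,0,0,0],[0.025,0,0.006,0,0,0],[0.03,0,0.01,0,0,0],[0.035,0,0.014,0,0,0],[0.035,0,0.014,0,0,0]]' >/dev/null; python3 -c "
from h import *
show()
p,d=cams.camera('scene')
cv2.imwrite('pics/s6.png',cv2.resize(p[120:260,200:360,::-1],(640,560),interpolation=2))"
```

```text
t 12.15 jig mm [ 40.5   8.1 207.6] F jig [-0.5 -0.2  0.2] w 0.0005
t 12.95 jig mm [  5.    8.1 192.8] F jig [ 0.2  0.1 -1.2] w 0.0002
```

View pics/s6.png

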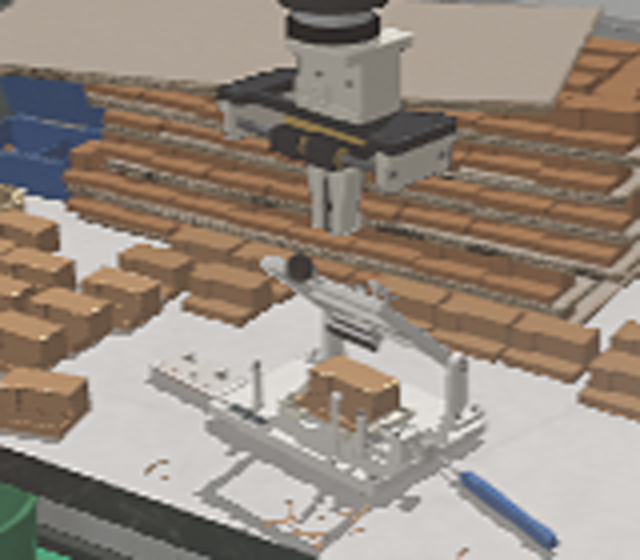

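The frame is over the cover and falling on its own, with the knob at (300,265) in the crop. I'll move above the knob's shut position and come down.

```bash
python3 -m creep '[[0.015,0,-0.01,0,0,0],[0.035,0,-0.01,0,0,0],[0.06,0,-0.01,0,0,0],[0.08,0,-0.01,0,0,0],[0.084,0,0,0,0,0],[0.084,0,0.02,0,0,0],[0.084,0,0.03,0,0,0],[0.084,0,0.04,0,0,0],[0.084,0,0.04,0,0,0]]' >/dev/null; python3 -c "
from h import *
show()
row(-79,8,105)
p,d=cams.camera('scene')
cv2.imwrite('pics/s7.png',cv2.resize(p[170:250,240:330,::-1],(675,600),interpolation=2))"
```

```text
t 13.9 jig mm [-78.4   8.  152.1] F jig [-0.4  0.   0.1] w 0.0005
row [0.0005, 0.0, 0.0471] [-0.0, -0.2, 0.0]
```

View pics/s7.png

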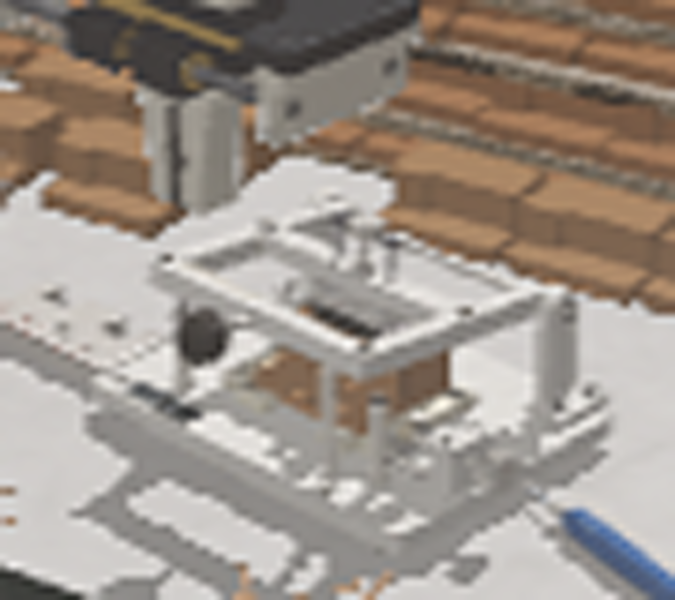

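The frame has settled near shut. The knob is at (203,335) and the fingers are directly above it. Now I'll come down onto the knob.

```bash
python3 -m creep '[[0,0,0.015,0,0,0],[0,0,0.03,0,0,0],[0,0,0.042,0,0,0],[0,0,0.047,0,0,0],[0,0,0.047,0,0,0]]' >/dev/null; python3 -c "
from h import *
show()"; python3 -m creep '[[0,0,0.002,0,0,0],[0,0,0.004,0,0,0],[0,0,0.006,0,0,0],[0,0,0.008,0,0,0],[0,0,0.01,0,0,0],[0,0,0.012,0,0,0],[0,0,0.014,0,0,0],[0,0,0.014,0,0,0]]' >/dev/null; python3 -c "
from h import *
show()"; python3 -m creep '[[0,0,0.001,0,0,0],[0,0,0.002,0,0,0],[0,0,0.003,0,0,0],[0,0,0.004,0,0,0],[0,0,0.005,0,0,0],[0,0,0.005,0,0,0]]' >/dev/null; python3 -c "
from h import *
show()"
```

```text
t 14.45 jig mm [-77.9   8.  106.4] F jig [-0.   0.6 -0.5] w 0.0003
t 15.25 jig mm [-78.5   7.9  92.2] F jig [-1.5  0.2  1.4] w 0.0004
t 15.85 jig mm [-78.3   7.9  87.4] F jig [-3.3  1.3  4.1] w 0.0008
```

```bash
python3 -m creep '[[0,0,0.001,0,0,0],[0,0,0.002,0,0,0],[0,0,0.003,0,0,0],[0,0,0.003,0,0,0]]' >/dev/null; python3 -c "
from h import *
show()"; python3 -m creep '[[0,0,0.001,0,0,0],[0,0,0.002,0,0,0],[0,0,0.0025,0,0,0],[0,0,0.0025,0,0,0]]' >/dev/null; python3 -c "
from h import *
show()"; python3 -m creep '[[0,0,0.0005,0,0,0],[0,0,0.001,0,0,0],[0,0,0.001,0,0,0]]' >/dev/null; python3 -c "
from h import *
show()"
```

```text
t 16.25 jig mm [-78.3   7.9  84.4] F jig [-3.6  0.3  6. ] w 0.0003
t 16.65 jig mm [-78.4   7.9  82. ] F jig [-5.   0.4  5.8] w 0.0001
t 16.95 jig mm [-78.5   7.9  81.2] F jig [-6.4  1.   9.3] w 0.0004
```

```bash
python3 -m creep '[[0.0005,0,0.0003,0,0,0],[0.0007,0,0.0006,0,0,0],[0.0007,0,0.0006,0,0,0],[0.0007,0,0.0006,0,0,0]]' >/dev/null; python3 -c "
from h import *
show()
p,d=cams.camera('scene')
show()
cv2.imwrite('pics/s8.png',cv2.resize(p[170:250,240:330,::-1],(675,600),interpolation=2))"
```

```text
t 17.35 jig mm [-78.5   7.9  81.1] F jig [-6.3  0.4 12.9] w 0.0005
t 17.4 jig mm [-78.5   7.9  81.1] F jig [-5.2  0.5 12.5] w 0.0003
```

View pics/s8.png

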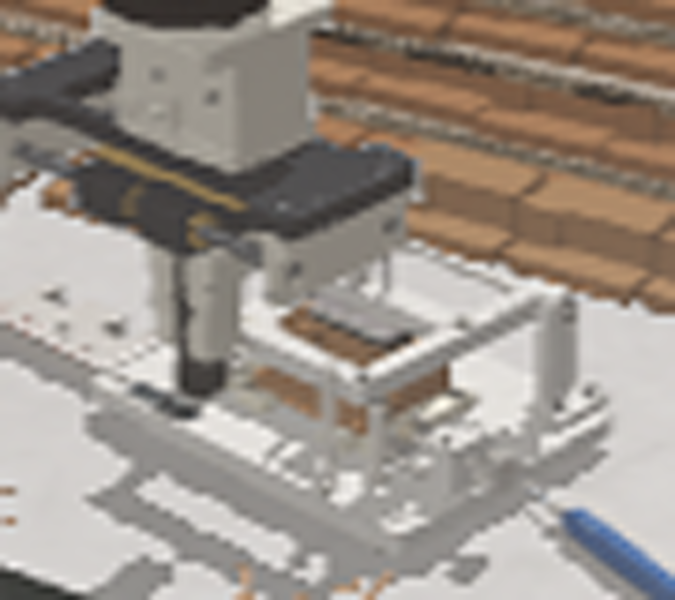

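The frame rests on its posts with the pad on the cover. The press is now 12.5 N with no further travel, at 81.1 mm (nominal shut height is 81.5 mm).

```bash
python3 -c "
from bench import bot
print(bot.hand_in())"
```

```text
the job is handed in; nothing more can be done
None
```

I pushed the cover back until it sat flat in the nest, closed the frame onto its posts with the pad on the cover, and handed the job in at about 17.4 s with the fingertips still pressing the knob down at about 12.5 N.

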